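# Close the chuck guard and reset its interlock pair

### The arm

A 6-joint arm with a two-finger parallel gripper is mounted at the origin on the work surface. World frame = base frame: x ahead of the robot, y to its left, z up, the work surface at z = 0. Lengths are in mm, angles in rad, forces in N, time in s.
With the tool pointing down it reaches from about 350 to 775 mm from the base axis. Payload 5.5 kg.
Tool frame: the origin (TCP) lies at the very end of the fingers, on their centre line; the grasp point (between the pads) lies arm.pinch_z behind it (arm.pinch_z is the distance from the TCP to the grasp point, in mm); x points along the fingers, y is the direction in which the jaws open and shut, and the axes are right-handed (so a half turn about x gives the same grasp; the last joint's range is limited). The gripper opens to 85 mm and grips with 20 to 120 N. Pads are 22 mm wide; open, the fingers measure 114 mm over their backs; the gripper's body (76 mm by 85 mm) begins 54 mm behind the grasp point. The pads swing forward as they close: fully open they stand 13 mm farther back than shut.
Start: joints at [1.196, 0.313, 0.046, 1.304, 0, 1.431], TCP at [133.795, 559.259, 231.323] pointing down, gripper open.
Joint ranges: [-2.76, 2.76], [-0.86, 1.69], [-1.03, 1.26], [-2.2, 2.34], [-1.47, 1.5], [-3.14, 3.14]. Speed limits (rad/s): [2.57, 2.57, 3.14, 3.14, 3.14, 3.14].

### API

Orientations are given as a rotation vector (axis times angle).
In Python, from station import arm gives the robot as it stands. Calls block until the motion is done:
- arm.movep(position, orientation): joint-space move of the TCP to a pose.
- arm.move_l(position, ori=None, max_speed=150, force_limit=None): straight line of the TCP; ori=None keeps the orientation; max_speed is the mean speed in mm/s. With force_limit (N) it stops when the force on the tool has changed by that much, and returns True; else False.
- arm.goto_joints(angles): joint-space move.
- arm.open() and arm.close(grip_force=None): open the fingers fully, or close them until they stop; grip_force is the grip in N (None keeps the last).
- arm.hold(seconds).
- arm.inverse_kinematics(position, orientation): joint angles nearest the present ones, or None.
- arm.read_camera(name): name is "scene" or "side" or "wrist"; returns a dict with "pixels" (420x560x3 uint8, red, green, blue), "mtx" (3x3 intrinsics, pixels), "R" (3x3) and "t" (3): a world point X has camera coordinates R X + t; the wrist camera has in their place "tool_from_camera" (4x4, takes a point from camera to tool coordinates, whose origin is the TCP and whose axes are the tool frame's). Camera axes: x right, y down, z forward; pixel columns grow to the right and rows downward; lengths in mm; the calibration is good to about 2 mm. A picture is of the moment at which its call begins: read the wrist's pose just before it. There is no depth.
A pose or a line that the arm cannot do raises arm.PlanningError and nothing moves.
- arm.finish_job(): hands the job in, once; it reports no verdict.
Trained networks look in a picture, given as the dict that the camera call returned (one of the last four; its "shot" number tells which), for a name from the list of things; names that differ only in an ending like _2 or _b are one class to them, and where a whole thing is asked for, a point or a joint stands for the part that bears it (a point fixed in the world has none). Each returns a list of dicts, best first, with "score" (0 to 1); they miss things now and then, are a little off and sometimes report something else, mostly with a low value. They report only what shows in the picture. A call takes as long as a camera call.
- arm.masks_of(picture, thing): "region" (420x560 bool, what is visible of it) and "extent" ([left, top, width, height] in pixels, round what is visible of it).
- arm.mark_of(picture, thing): "uv" ([column, row] in pixels: a listed point, or the origin of a listed thing).
Readings, each from a call of its own:
- arm.get_time_s(): time.
- arm.get_q(): joint angles.
- arm.get_dq(): joint speeds.
- arm.get_joint_efforts(): joint torques, N m.
- arm.get_eef_pos(): TCP position.
- arm.get_tool_rot(): TCP orientation.
- arm.get_wrist_force(): force on the tool from outside, world axes, zero at the start.
- arm.get_ft_torque(): the same for the moment, N m.
- arm.get_opening(): opening from 0.0 (shut) to 1.0 (fully open).
Only numpy, scipy, OpenCV 4.12 (cv2) and the standard library are available. Lean on these libraries where they do the work, as an engineer would, in place of code of your own. Each camera call takes 0.05 s, during which the arm holds its last target. There are 200 camera calls.

### The job

Push the sliding hood of the rotary axis fully home over the chuck. Then, with the two fingertips, press the pair of equal round reset buttons on the console together, keep both fully down for two seconds, and let both come back up. Only touch and push: do not press the small single button and leave the loose brass slug, steel block and chuck key where they are.

Things in the scene. Friction and masses are not known exactly. Their poses are not given: they have to be found in the camera images.
- rotary: The rotary axis, bolted down: grey base plate 150 (x) x 340 (y) x 16 mm high, a grey headstock with a black pulley and a motor on top at its +y end (200 mm high there), a dark 100 mm chuck in its middle with its axis along y. Origin: centre of the plate's underside. It stands on the left or on the right of the console, turned up to 0.25 rad.
- guard (a joint): Opening of the aluminium sheet hood that slides along the rotary axis's own y over the chuck, in m: 0 = fully closed over the chuck against its stop, grows to 0.1 as it slides along the rotary axis's -y; starts 0.05 to 0.09 open. It stays where it is left; a sliding friction of about 3 N.
- guard_push (a point): Centre of the flat outer end wall of the hood (the wall facing the rotary axis's -y), 30 mm below the hood's roof, about 120 mm above the table; moves with the hood. Its axes are those of the rotary axis: pushing along +y closes the hood. The wall is 130 mm wide (x) and spans 23 to 150 mm above the table; the hood is 105 mm long (y), too large to grip.
- console: Grey control box bolted down, 140 (x) x 170 (y) x 60 mm high, its top level. Origin: centre of its underside. The reset pair lies along its own y, 60 mm apart; between them stands a steel rib 6 mm thick (y), 44 mm long (x), whose top is 94 mm above the table. Turned up to 0.5 rad.
- reset_left_top (a point): Centre of the top face of the reset button on the console's +y side: a flat black cap 28 mm in diameter in a 44 mm dark collar, cap top 84 mm above the table when up (collar top 72 mm). At console (-15, +30) mm in x, y.
- reset_right_top (a point): The same for the equal button on the console's -y side, at console (-15, -30) mm.
- reset_left (a joint): Press of the left reset button, in m: 0 up, 0.008 fully down; springs back. Straight down; starts to yield at about 1.2 N and needs about 4 N to be fully down, so about 8 N for both.
- reset_right (a joint): The same for the right reset button.
- jog_button_top (a point): Centre of the top of the small single button, not to be pressed: black cap 16 mm in diameter, collar 32 mm, cap top 81 mm above the table, at console (42, 0) mm.
- jog_button (a joint): Press of the small single button, in m: 0 up, 0.005 down. Leave it up.
- slug: Loose brass bar offcut standing upright, 32 mm in diameter, 55 mm high; origin at the centre of its underside. Beyond the console (its +x side). Leave it.
- block: Loose steel parallel block, 30 x 75 x 25 mm high; origin at the centre of its underside. On the robot's side of the console. Leave it.
- chuck_key: Loose steel T-handled chuck key lying flat beside the rotary axis (its +x side): cross bar 90 mm along its y, shank 83 mm along its +x, 12 mm thick; origin on the table under the cross bar's middle. Leave it.

How it is judged:
By the outcome, as a careful person would: the job done as asked, in the order asked, and still so for the second after the job is handed in, with the robot touching nothing.
It also fails if it takes over 53 s, if anything falls off the work surface, if the arm or the gripper's body presses on something with over 40 N, if the wrist force passes 120 N, or if a joint passes its speed limit or range.

## Working session

There is one attempt and no reset: what is moved stays moved. The work goes in short steps, each a Python script; the robot and the scene stay as the last script left them, time stands still between calls to the robot, and variables do not carry over. Pictures are saved under pics/ and viewed, about 8 in all and at most 12, crops included, and the job is handed in when it is done.

```bash
mkdir -p pics; ls
cat > h.py <<'E'
from station import arm
import numpy as np, cv2
from scipy.spatial.transform import Rotation as Rn
def onplane(p,uv,z):
    r=p["R"].T@np.linalg.inv(p["mtx"])@np.array([uv[0],uv[1],1.]); c=-p["R"].T@p["t"]
    return c+r*(z-c[2])/r[2]
def tri(ps,uvs):
    A=[];b=[]
    for p,uv in zip(ps,uvs):
        r=p["R"].T@np.linalg.inv(p["mtx"])@np.array([uv[0],uv[1],1.]); r/=np.linalg.norm(r)
        c=-p["R"].T@np.ravel(p["t"]); P=np.eye(3)-np.outer(r,r); A.append(P); b.append(P@c)
    return np.linalg.lstsq(np.vstack(A),np.hstack(b),rcond=None)[0]
def save(n,im): cv2.imwrite("pics/%s.png"%n,cv2.cvtColor(im,cv2.COLOR_RGB2BGR))
E
python3 - <<'E'
from h import *
a=arm.read_camera("scene"); b=arm.read_camera("side")
Z=dict(rotary=0,guard_push=120,console=0,reset_left_top=84,reset_right_top=84,jog_button_top=81,slug=0,block=0,chuck_key=0)
for n,z in Z.items():
    o=[]
    for p in (a,b):
        m=arm.mark_of(p,n)
        o.append([(np.round(q["uv"]).tolist(),round(q["score"],2),np.round(onplane(p,q["uv"],z)).tolist()) for q in m[:2]])
    print(n,o)
save("s",np.hstack([a["pixels"]])); save("d",b["pixels"])
print(arm.get_time_s(),arm.pinch_z,arm.get_tool_rot())
E
```

```text
pics
rotary [[([349.0, 288.0], 0.86, [481.0, 194.0, 0.0])], [([211.0, 209.0], 0.87, [474.0, 198.0, 0.0]), ([347.0, 290.0], 0.4, [512.0, -192.0, 0.0])]]
guard_push [[([303.0, 207.0], 0.85, [480.0, 64.0, 120.0])], [([250.0, 194.0], 0.58, [488.0, 69.0, 120.0])]]
console [[([208.0, 187.0], 0.86, [516.0, -185.0, 0.0])], [([347.0, 289.0], 0.77, [515.0, -189.0, 0.0])]]
reset_left_top [[([216.0, 158.0], 0.45, [494.0, -169.0, 84.0])], [([337.0, 264.0], 0.52, [494.0, -171.0, 84.0])]]
reset_right_top [[([199.0, 151.0], 0.59, [505.0, -213.0, 84.0])], [([364.0, 273.0], 0.59, [511.0, -224.0, 84.0])]]
jog_button_top [[([193.0, 173.0], 0.42, [553.0, -170.0, 81.0]), ([208.0, 185.0], 0.41, [551.0, -124.0, 81.0])], [([361.0, 255.0], 0.62, [545.0, -190.0, 81.0]), ([248.0, 200.0], 0.53, [501.0, 91.0, 81.0])]]
slug [[([193.0, 231.0], 0.84, [613.0, -109.0, 0.0]), ([196.0, 149.0], 0.69, [460.0, -306.0, 0.0])], [([348.0, 245.0], 0.68, [612.0, -112.0, 0.0])]]
block [[([233.0, 152.0], 0.54, [401.0, -238.0, 0.0])], [([330.0, 336.0], 0.77, [403.0, -237.0, 0.0])]]
chuck_key [[([308.0, 326.0], 0.95, [589.0, 192.0, 0.0])], []]
1.0 18.700000000000003 [ 0.1844436   1.56295194 -0.18414076]
```

View pics/s.png

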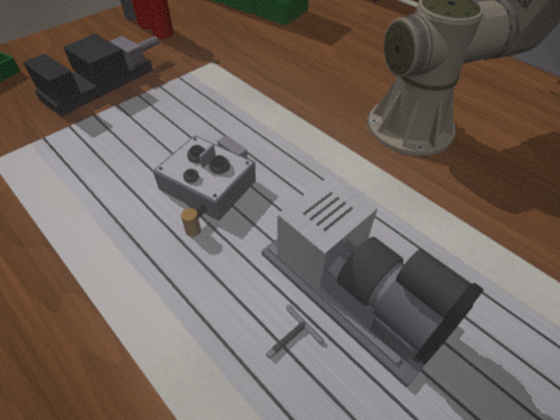

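View pics/d.png

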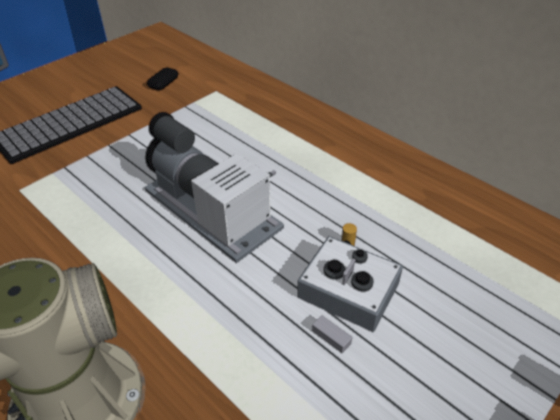

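The rotary stands on the left, with the hood wall at scene (303,207). The console is on the right at (208,187), with the resets at (216,158) and (199,151) and the jog button at (193,173). The slug is at (193,231). All of this agrees with the networks' reports. Next I'll check the gripper call signatures, then go to a look pose.

```bash
cat >> h.py <<'E'
def ori(jaw):
    x=np.array([0,0,-1.]); y=np.array([np.cos(jaw),np.sin(jaw),0]); return Rn.from_matrix(np.c_[x,y,np.cross(x,y)]).as_rotvec()
def wrist():
    p0=arm.get_eef_pos(); r=Rn.from_rotvec(arm.get_tool_rot()).as_matrix(); p=arm.read_camera("wrist")
    W=np.eye(4); W[:3,:3]=r; W[:3,3]=p0; C=np.linalg.inv(W@np.array(p["tool_from_camera"])); p["R"]=C[:3,:3]; p["t"]=C[:3,3]; return p
E
python3 - <<'E'
from h import *
p=arm.get_eef_pos(); arm.move_l([p[0],p[1],330],max_speed=200)
arm.movep([475,-70,330],ori(0.05))
p=wrist(); save("w1",p["pixels"]); print(arm.get_time_s())
for n,z in dict(guard_push=120,console=0,reset_left_top=84,reset_right_top=84,jog_button_top=81).items():
    print(n,[(np.round(q["uv"]).tolist(),round(q["score"],2),np.round(onplane(p,q["uv"],z),1).tolist()) for q in arm.mark_of(p,n)[:3]])
E
```

```text
4.225
guard_push [([288.0, 60.0], 0.81, [474.2, 59.8, 120.0])]
console [([301.0, 242.0], 0.87, [512.1, -188.6, 0.0]), ([368.0, 199.0], 0.71, [611.0, -112.2, 0.0])]
reset_left_top [([290.0, 249.0], 0.86, [489.8, -166.8, 84.0])]
reset_right_top [([298.0, 290.0], 0.58, [504.5, -226.8, 84.0])]
jog_button_top [([333.0, 262.0], 0.6, [550.9, -184.4, 81.0])]
```

View pics/w1.png

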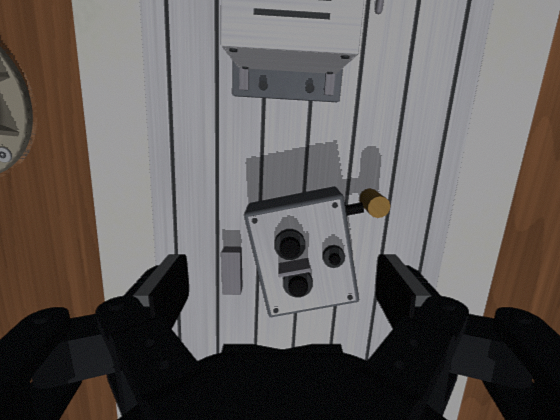

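Run:
```python
from h import *
p=wrist()
for uv,z in [((233,94),16),((340,101),16),((224,48),150),((357,68),23),((247,213),60),((270,315),60),((342,201),60),((357,300),60)]: print(uv,onplane(p,uv,z).round(1))
```

```text
(233, 94) [401.8  30.6  16. ]
(340, 101) [550.3  28.8  16. ]
(224, 48) [413.3  61.3 150. ]
(357, 68) [567.6  71.1  23. ]
(247, 213) [ 429.2 -126.7   60. ]
(270, 315) [ 467.5 -285.9   60. ]
(342, 201) [ 558.3 -103.    60. ]
(357, 300) [ 596.  -253.6   60. ]
```

Run:
```python
from h import *
im=cv2.imread("pics/w1.png"); c=cv2.resize(im[0:330,200:400],None,fx=2,fy=2,interpolation=cv2.INTER_CUBIC)
c=np.hstack([c[0:240],cv2.resize(im[180:330,235:365],(400,240),interpolation=cv2.INTER_CUBIC)]) if 0 else c[:600]
cv2.imwrite("pics/c1.png",c[:600])
```

```text
(no output)
```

View pics/c1.png

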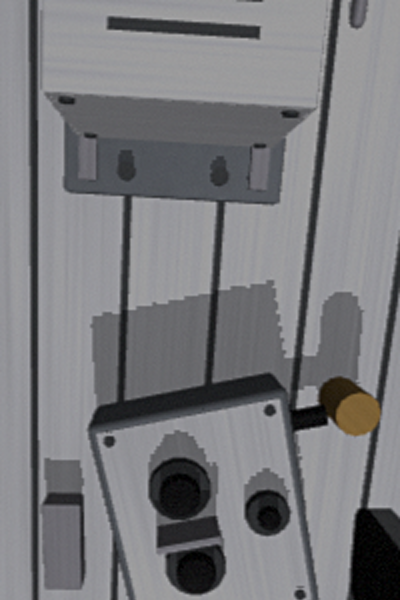

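Run:
```python
from h import *
o=ori(-0.01)
arm.close(20)
arm.movep([476,15,200],o); arm.move_l([476,15,115],max_speed=150)
print(arm.get_time_s(),arm.get_wrist_force())
for fl in (12,25):
    r=arm.move_l([477.5,170,115],max_speed=50,force_limit=fl)
    print(r,arm.get_eef_pos(),arm.get_wrist_force(),arm.get_time_s())
p=arm.get_eef_pos(); arm.move_l([p[0]-.4,p[1]-40,115],max_speed=120); arm.move_l([476,p[1]-40,200])
s=arm.read_camera("scene"); save("s2",s["pixels"][130:400,200:520]); print(arm.get_time_s())
```

```text
6.675 [-0.13481725  0.17230432 -0.16324331]
True [476.51029605 137.06922227 114.69438305] [ 0.30925801 -2.34999919  1.77079545] 8.8417
True [476.20672674 136.63566703 114.47099933] [-0.47811313 -3.26548112  2.20524127] 9.1417
10.3917
```

View pics/s2.png

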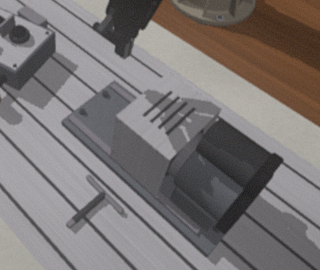

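The hood is at its stop: the wall now sits at about local y = -51, and a second 25 N push stopped at the same place. The crop shows it over the chuck at about (165,125). Next is a close look at the console with the gripper open.

Run:
```python
from h import *
j=np.pi/2+0.235-0.64
print([ (arm.inverse_kinematics([497,-197,z],ori(k)) ) for z in (220,80) for k in (j,)])
arm.movep([470,-120,230],ori(j)); arm.open(); arm.movep([485,-197,230],ori(j))
p=wrist(); save("w2",p["pixels"]); print(arm.get_time_s(),arm.get_opening(),p["R"].round(3),p["t"])
pr=lambda X:(lambda c:(c[:2]/c[2]).round())(p["mtx"]@(p["R"]@np.array(X,float)+p["t"]))
for n,z in dict(console=0,reset_left_top=84,reset_right_top=84,jog_button_top=81).items():
    print(n,[(np.round(q["uv"]).tolist(),round(q["score"],2),np.round(onplane(p,q["uv"],z),1).tolist()) for q in arm.mark_of(p,n)[:3]])
```

```text
[array([-0.52758359,  0.23842136, -0.08230532,  1.25006964,  0.        ,
       -0.12258359]), array([-0.52758359,  0.33108445, -0.31691162,  0.92280026,  0.        ,
       -0.12258359])]
13.0917 1.0013742160140862 [[ 0.396  0.918  0.   ]
 [ 0.887 -0.383  0.26 ]
 [ 0.239 -0.103 -0.966]] [ -10.71629452 -538.41548428  241.42685299]
console [([294.0, 197.0], 0.62, [511.0, -192.7, 0.0])]
reset_left_top [([312.0, 186.0], 0.97, [488.8, -167.9, 84.0])]
reset_right_top [([266.0, 224.0], 0.94, [505.3, -223.0, 84.0])]
jog_button_top [([324.0, 248.0], 0.68, [553.0, -180.4, 81.0])]
```

View pics/w2.png

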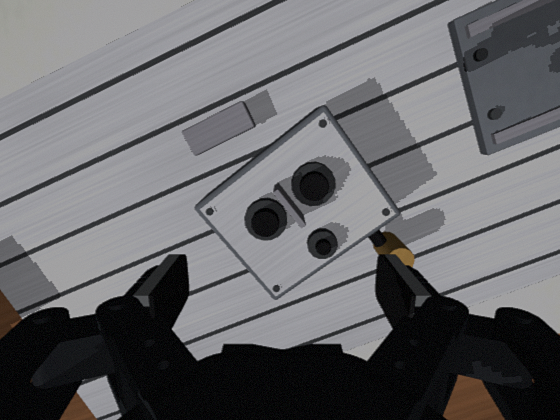

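Run:
```python
from h import *
from scipy.optimize import least_squares
p=wrist(); g=p["pixels"]
uv=np.array([(323,107),(400,214),(276,299),(195,208)],float)
W=np.array([onplane(p,u,60)[:2] for u in uv]); print(W.round(1), np.linalg.norm(np.diff(W,axis=0),axis=1))
L=np.array([(-70,85),(70,85),(70,-85),(-70,-85)],float)
R2=lambda a:np.array([[np.cos(a),-np.sin(a)],[np.sin(a),np.cos(a)]])
s=least_squares(lambda v:((R2(v[2])@L.T).T+v[:2]-W).ravel(),[512,-190,.235]); print(s.x,s.fun.round(1))
pr=lambda X:(lambda c:(c[:2]/c[2]))(p["mtx"]@(p["R"]@np.array(X,float)+p["t"]))
c=cv2.resize(g[95:305,190:405],None,fx=2.8,fy=2.8,interpolation=cv2.INTER_CUBIC); c=cv2.convertScaleAbs(c,alpha=2.2)
def circ(lx,ly,r,z,col):
    P=[pr([*(R2(s.x[2])@[lx+r*np.cos(t),ly+r*np.sin(t)]+s.x[:2]),z]) for t in np.linspace(0,6.28,40)]
    cv2.polylines(c,[np.int32((np.array(P)-[190,95]+.5)*2.8)],False,col,1)
for y in(30,-30): circ(-15,y,14,84,(255,0,0)); circ(-15,y,22,72,(0,255,0))
circ(42,0,8,81,(255,0,0))
for lx,ly in ((-37,3),(7,3),(7,-3),(-37,-3)): circ(lx,ly,1.5,94,(255,255,0))
save("c2",c); print(R2(s.x[2])@[-15,0]+s.x[:2])
```

```text
[[ 426.4 -127.6]
 [ 557.7  -92.1]
 [ 598.6 -251.2]
 [ 467.6 -286.4]] [136.02417567 164.28419327 135.64610228]
[ 5.12548095e+02 -1.89336884e+02  2.56875068e-01] [-3.1  2.7  1.   2.8  3.3 -2.5 -1.1 -3. ]
[ 498.04026587 -193.14777491]
```

View pics/c2.png

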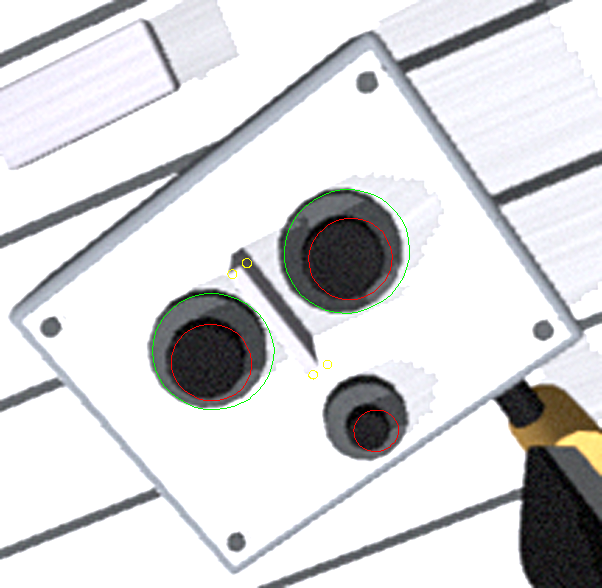

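The overlay sits within about 1.5 mm of the caps and rib: left cap at crop (345,255), right cap at (208,358). I'll shift the model slightly. A fully open or square grip would only catch the cap edges, so I'll close diagonally on the rib. That sets the fingers over both caps, and then I press down.

Run:
```python
from h import *
o=ori(np.pi/2+0.25-0.64); c=[496.5,-194]
arm.movep(c+[150],o); print(arm.move_l(c+[86],max_speed=80,force_limit=10), arm.get_eef_pos())
f0=arm.get_wrist_force(); arm.close(20)
print(arm.get_time_s(),arm.get_opening(),arm.get_eef_pos(),arm.get_wrist_force()-f0,arm.get_ft_torque())
p=wrist(); s=arm.read_camera("side"); 
save("w3",np.hstack([cv2.resize(p["pixels"][120:420,80:480],(400,300)),cv2.resize(s["pixels"][200:320,280:420],(350,300),interpolation=cv2.INTER_CUBIC)]))
```

```text
False [ 496.91869007 -194.25630332   86.54401583]
15.3333 0.2349957671233451 [ 496.257651   -196.32048366   86.52704758] [-2.59217288 -7.76568744  1.70905721] [-1.46618774  0.66097644  0.43164322]
```

View pics/w3.png

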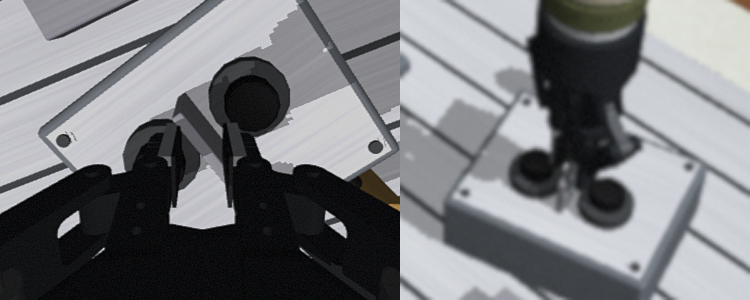

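Run:
```python
from h import *
p=wrist(); r=Rn.from_rotvec(arm.get_tool_rot()).as_matrix(); e=arm.get_eef_pos()
pr=lambda X:(lambda c:(c[:2]/c[2]))(p["mtx"]@(p["R"]@np.array(X,float)+p["t"]))
c=cv2.convertScaleAbs(cv2.resize(p["pixels"][150:330,160:360],None,fx=3,fy=3,interpolation=cv2.INTER_CUBIC),alpha=2.5)
def poly(P,col): cv2.polylines(c,[np.int32((np.array([pr(q) for q in P])-[160,150]+.5)*3)],True,col,1)
for s in (1,-1): poly([e+r@[-2,s*u,v] for u,v in ((10,-11),(24,-11),(24,11),(10,11))],(255,0,0))
a=.25; R2=np.array([[np.cos(a),-np.sin(a)],[np.sin(a),np.cos(a)]])
for y in (30,-30): poly([[*(R2@[14*np.cos(t),y+14*np.sin(t)]+[496.5,-194]),84] for t in np.linspace(0,6.2,30)],(0,255,0))
poly([[*(R2@q+[496.5,-194]),94] for q in ((-22,3),(22,3),(22,-3),(-22,-3))],(0,0,255))
save("c3",c)
```

```text
(no output)
```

View pics/c3.png

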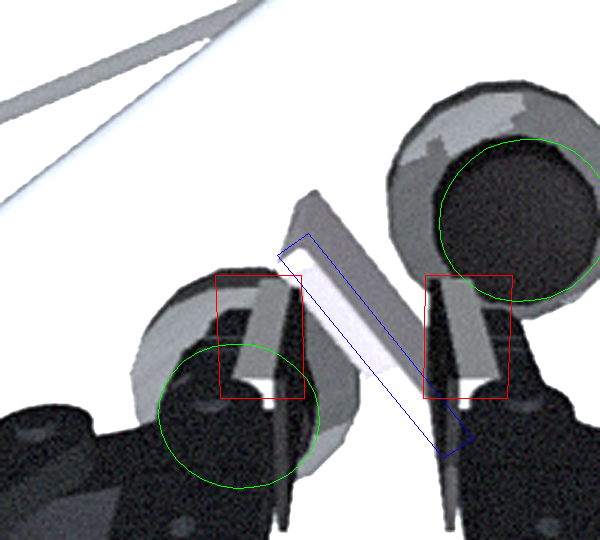

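The crop shows both pads straddling the rib with each fingertip over its cap's near edge: right finger at (450,280), left at (280,380). The overlap on the left reset cap is the thinner of the two. I'll slide about 1.5 mm along the rib and then press in steps, watching the force.

Run:
```python
from h import *
e=arm.get_eef_pos(); a=.25; d=np.array([-np.cos(a),-np.sin(a)])*1.5
x,y=e[:2]+d
f0=arm.get_wrist_force()
for z in (86,84,82,80,78,76,75,74,73,72):
    r=arm.move_l([x,y,z],max_speed=15,force_limit=45)
    f=arm.get_wrist_force()-f0; print(z,r,arm.get_eef_pos().round(1),f.round(1),round(arm.get_opening(),3))
    if r or f[2]>30: break
print(arm.get_time_s())
p=wrist(); s=arm.read_camera("side"); 
c=lambda i:cv2.convertScaleAbs(i,alpha=1.8)
save("w4",np.hstack([c(cv2.resize(p["pixels"][150:330,160:360],(440,400),interpolation=cv2.INTER_CUBIC)),c(cv2.resize(s["pixels"][235:315,320:392],(360,400),interpolation=cv2.INTER_CUBIC))]))
```

```text
86 False [ 496.1 -196.6   86.5] [ 7.8  9.6 -0.3] 0.229
84 False [ 496.5 -196.5   86.1] [ 6.1  9.4 11. ] 0.234
82 False [ 496.7 -196.6   85.3] [ 3.1 12.2 18.9] 0.231
80 False [ 496.9 -196.5   84.2] [ 1.5 13.3 25.1] 0.234
78 False [ 497.  -196.5   83.4] [-0.7 15.3 32.7] 0.23
16.9833
```

View pics/w4.png

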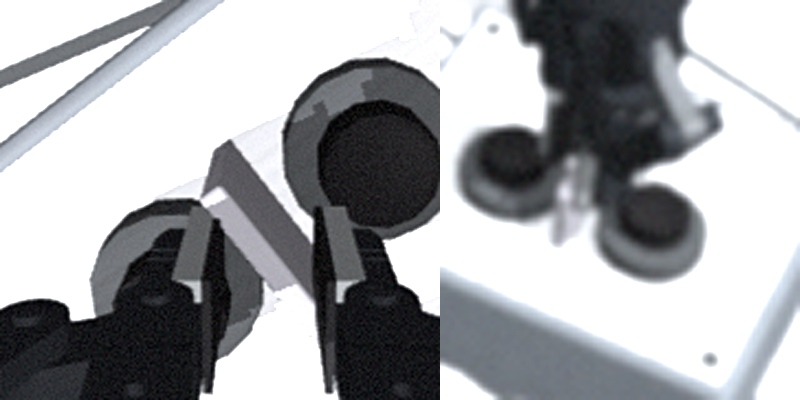

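Rib friction (over 30 N) is holding the clamped fingers, so the buttons are still up. The fingertips move forward as they close, so I'll reopen, reposition 1.5 mm, and close lower. The closing motion then presses the caps itself, and I press down the small remainder.

Run:
```python
from h import *
o=ori(np.pi/2+0.25-0.62)
e=arm.get_eef_pos(); arm.move_l([e[0],e[1],87],max_speed=40); arm.open()
f0=arm.get_wrist_force(); print("free",f0.round(1))
arm.move_l([495,-196.2,90],o); print(arm.move_l([495,-196.2,77.5],max_speed=60,force_limit=10),arm.get_eef_pos().round(1))
arm.close(20); print(arm.get_time_s(),arm.get_eef_pos().round(1),(arm.get_wrist_force()-f0).round(1),round(arm.get_opening(),3))
p=wrist(); s=arm.read_camera("side"); 
c=lambda i:cv2.convertScaleAbs(i,alpha=1.8)
save("w5",np.hstack([c(cv2.resize(p["pixels"][150:330,160:360],(440,400),interpolation=cv2.INTER_CUBIC)),c(cv2.resize(s["pixels"][235:315,320:392],(360,400),interpolation=cv2.INTER_CUBIC))]))
```

```text
free [ 0.4 -0.8  0.4]
False [ 494.4 -195.8   76.6]
19.3417 [ 496.  -196.6   78.7] [-0.4  0.8  5.1] 0.245
```

View pics/w5.png

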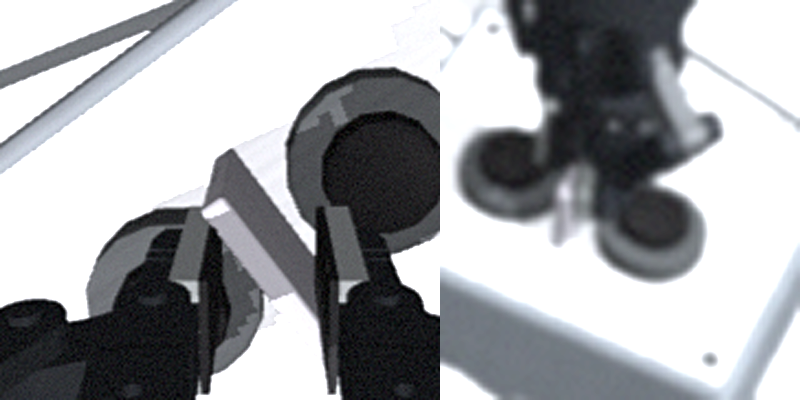

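Wrist force is now 5 N upward, so both caps are partly down. The right finger's corner at (345,210) overlaps its cap well. I'll press the rest.

Run:
```python
from h import *
e=arm.get_eef_pos(); f0=np.array([.4,-.8,.4])
for z in (75,72,70,68,66,64,62,60):
    r=arm.move_l([496,-196.6,z],max_speed=15,force_limit=60)
    f=arm.get_wrist_force()-f0; q=arm.get_eef_pos(); print(z,r,q.round(1),f.round(1),round(arm.get_opening(),3))
    if r or f[2]>65 or q[2]<74: break
t=arm.get_time_s(); print(t)
p=wrist(); s=arm.read_camera("side"); 
c=lambda i:cv2.convertScaleAbs(i,alpha=1.8)
save("w6",np.hstack([c(cv2.resize(p["pixels"][150:330,160:360],(440,400),interpolation=cv2.INTER_CUBIC)),c(cv2.resize(s["pixels"][235:315,320:392],(360,400),interpolation=cv2.INTER_CUBIC))]))
```

```text
75 False [ 496.5 -196.5   78. ] [-6.1  5.4 20.5] 0.241
72 False [ 496.9 -196.5   76.7] [-10.1   7.5  33.1] 0.241
70 False [ 497.2 -196.4   75.5] [-11.4   8.4  37.7] 0.24
68 False [ 497.3 -196.4   74.7] [-13.3  10.5  46.8] 0.238
66 False [ 497.4 -196.4   74.3] [-17.2  12.8  58. ] 0.24
64 False [ 497.6 -196.5   73.8] [-20.8  13.6  70. ] 0.24
21.2583
```

View pics/w6.png

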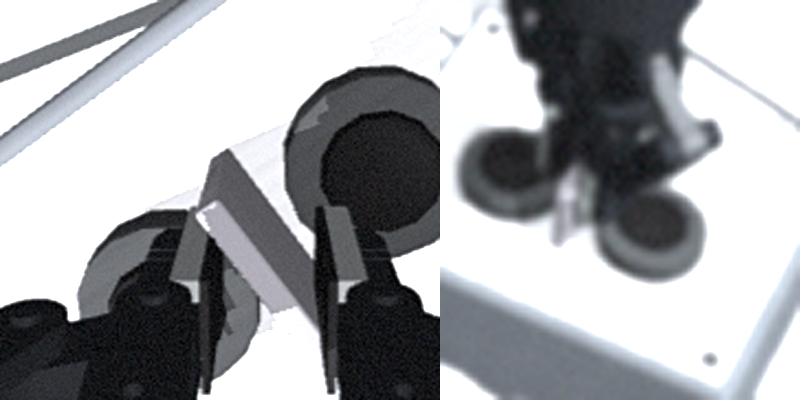

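Run:
```python
from h import *
f0=np.array([.4,-.8,.4])
for i in range(3):
    arm.hold(0.5); print(arm.get_time_s(),arm.get_eef_pos().round(2),(arm.get_wrist_force()-f0).round(1),arm.get_ft_torque().round(2))
s=arm.read_camera("side"); a=arm.read_camera("scene")
c=lambda i:cv2.convertScaleAbs(i,alpha=1.6)
save("w7",np.hstack([c(cv2.resize(s["pixels"][235:315,310:400],(450,400),interpolation=cv2.INTER_CUBIC)),c(cv2.resize(a["pixels"][135:205,175:235],(343,400),interpolation=cv2.INTER_CUBIC))]))
```

```text
21.8583 [ 497.56 -196.44   73.8 ] [-20.3  14.7  68.5] [2.54 4.07 0.73]
22.3583 [ 497.58 -196.45   73.81] [-20.8  14.3  69.1] [2.58 4.08 0.68]
22.8583 [ 497.54 -196.44   73.79] [-20.6  14.4  69.2] [2.54 4.11 0.76]
```

Run:
```python
from h import *
from scipy.optimize import least_squares
p=wrist(); g=cv2.GaussianBlur(cv2.cvtColor(p["pixels"],cv2.COLOR_RGB2GRAY),(3,3),0).astype(float)
pr=lambda X:(lambda c:c[:2]/c[2])(p["mtx"]@(p["R"]@np.array(X,float)+p["t"]))
a=.25;R2=np.array([[np.cos(a),-np.sin(a)],[np.sin(a),np.cos(a)]])
def edges(c,z,r,sign,angs):
    # strongest dark->bright radial edge, searched +-5mm about radius r
    out=[]
    for t in angs:
        rr=np.arange(r-5,r+5,.25); P=np.array([pr([c[0]+q*np.cos(t),c[1]+q*np.sin(t),z]) for q in rr]).astype(np.float32)
        v=cv2.remap(g.astype(np.float32),P[:,0].reshape(1,-1),P[:,1].reshape(1,-1),cv2.INTER_LINEAR)[0]
        d=v[4:]-v[:-4]; k=np.argmax(d)
        if d[k]>6: out.append(P[k+2])
    return np.array(out)
def circfit(uv,z,c0,r):
    W=np.array([onplane(p,u,z)[:2] for u in uv])
    s=least_squares(lambda v:np.hypot(*(W-v).T)-r,c0,loss="soft_l1",f_scale=.5); return s.x,np.sqrt(np.mean(s.fun**2)),len(W)
c=R2@[0,30]+[496.5,-195]
h=np.linspace(0,2*np.pi,72,endpoint=False)
# drop the sector hidden by the finger (toward the rib / tool centre)
e=arm.get_eef_pos()[:2]; th=np.arctan2(*(e-c)[::-1]); h=[t for t in h if np.cos(t-th)<.3]
C,rm,n=circfit(edges(c,72,22,1,h),72,c,22); print("collar",C.round(1),rm.round(2),n)
E=edges(C,79,14,1,h)
for z in (74,76,78,80,82,84): 
    x,rm,n=circfit(E,z,C,14); print(z,(x-C).round(2),np.hypot(*(x-C)).round(2),rm.round(2),n)
```

```text
collar [ 489.3 -166.7] 0.4 43
74 [1.29 0.15] 1.3 2.42 43
76 [ 0.66 -0.1 ] 0.67 2.26 43
78 [ 0.04 -0.35] 0.35 2.11 43
80 [-0.56 -0.58] 0.81 1.96 43
82 [-1.17 -0.81] 1.42 1.81 43
84 [-1.77 -1.04] 2.05 1.67 43
```

Run:
```python
from h import *
f0=np.array([.4,-.8,.4]); rep=lambda s:print(s,round(arm.get_time_s(),2),arm.get_eef_pos().round(2),(arm.get_wrist_force()-f0).round(1))
arm.move_l([497,-196.5,62],max_speed=15,force_limit=40); rep("deep")
arm.hold(2.5); rep("held")
arm.move_l([496.5,-196.4,88],max_speed=60); rep("up"); arm.open(); rep("open")
arm.move_l([496,-196.4,170],max_speed=150); arm.movep([470,-100,260],ori(np.pi/2-.37)); rep("clear")
p=wrist(); s=arm.read_camera("scene"); b=arm.read_camera("side")
for n,z in dict(guard_push=120,slug=0,block=0,chuck_key=0,reset_left_top=84,reset_right_top=84,jog_button_top=81).items():
    print(n,[[(round(q["score"],2),onplane(k,q["uv"],z).round()[:2].tolist()) for q in arm.mark_of(k,n)[:1]] for k in (s,b,p)])
```

```text
deep 23.31 [ 497.65 -196.39   73.49] [-27.9  15.4  84.8]
held 25.81 [ 497.67 -196.39   73.5 ] [-27.5  15.6  84.8]
up 26.39 [ 495.37 -196.56   84.54] [  4.5  -4.8 -20.4]
open 27.05 [ 496.62 -196.4    88.26] [-0.9  1.   0.5]
clear 28.35 [ 470.1  -100.2   258.88] [ 0.6  0.6 -0.5]
guard_push [[], [(0.7, [478.0, 147.0])], [(0.88, [478.0, 151.0])]]
slug [[], [(0.64, [604.0, -116.0])], [(0.9, [608.0, -103.0])]]
block [[(0.84, [399.0, -240.0])], [(0.67, [400.0, -236.0])], [(0.8, [403.0, -239.0])]]
chuck_key [[(0.72, [593.0, 192.0])], [(0.57, [583.0, 181.0])], [(0.56, [590.0, 185.0])]]
reset_left_top [[(0.67, [489.0, -164.0])], [(0.47, [491.0, -169.0])], [(0.64, [551.0, 133.0])]]
reset_right_top [[(0.69, [501.0, -230.0])], [(0.54, [508.0, -227.0])], [(0.8, [504.0, -226.0])]]
jog_button_top [[(0.6, [550.0, -184.0])], [(0.41, [551.0, -184.0])], [(0.68, [553.0, -181.0])]]
```

Run:
```python
from h import *
w7=cv2.imread("pics/w7.png",0)[:,:450]
s=arm.read_camera("side"); n=cv2.cvtColor(cv2.convertScaleAbs(cv2.resize(s["pixels"][235:315,310:400],(450,400),interpolation=cv2.INTER_CUBIC),alpha=1.6),cv2.COLOR_RGB2GRAY)
# px 5x; outer half of each cap is clear of the fingers: reset_left cap col ~(335-310)*5, reset_right ~(361-310)*5
for nm,cs in (("left",range(110,131,5)),("right",range(255,281,5))):
    for im,t in ((w7,"down"),(n,"up")):
        o=[]
        for c in cs:
            col=cv2.GaussianBlur(im,(5,5),0)[100:300,c].astype(int); k=np.where(col<50)[0]; o.append((100+k.min(),100+k.max()) if len(k) else None)
        print(nm,t,o)
```

```text
left down [(np.int64(137), np.int64(186)), (np.int64(137), np.int64(188)), (np.int64(136), np.int64(188)), (np.int64(136), np.int64(189)), (np.int64(138), np.int64(190))]
left up [(np.int64(133), np.int64(184)), (np.int64(132), np.int64(185)), (np.int64(132), np.int64(189)), (np.int64(132), np.int64(190)), (np.int64(132), np.int64(190))]
right down [(np.int64(145), np.int64(242)), (np.int64(143), np.int64(242)), (np.int64(140), np.int64(245)), (np.int64(146), np.int64(246)), (np.int64(158), np.int64(243)), (np.int64(163), np.int64(242))]
right up [(np.int64(100), np.int64(245)), (np.int64(100), np.int64(246)), (np.int64(188), np.int64(247)), (np.int64(189), np.int64(246)), (np.int64(192), np.int64(245)), (np.int64(193), np.int64(243))]
```

Run:
```python
from h import *
s=arm.read_camera("side"); g=cv2.cvtColor(s["pixels"],cv2.COLOR_RGB2GRAY)[235:315,310:400]
pr=lambda X:(lambda c:(c[:2]/c[2]-[310,235]))(s["mtx"]@(s["R"]@np.array(X,float)+np.ravel(s["t"])))
a=.25;R2=np.array([[np.cos(a),-np.sin(a)],[np.sin(a),np.cos(a)]])
for y in (30,-30):
  c=R2@[0,y]+[496.5,-195.5]; print("pred z84,76,72",[pr([*c,z]).round(1).tolist() for z in (84,76,72)])
w7=cv2.resize(cv2.imread("pics/w7.png",0)[:,:450],(90,80),interpolation=cv2.INTER_AREA)/1.6
for nm,cs in (("left",(22,24,26)),("right",(51,54,57))):
  for c in cs:
    for im,t in ((w7,"down"),(g,"up")): print(nm,c,t,im[22:56,c].astype(int).tolist())
```

```text
pred z84,76,72 [[23.6, 28.6], [23.4, 31.2], [23.2, 32.5]]
pred z84,76,72 [[51.9, 40.5], [51.5, 43.1], [51.3, 44.4]]
left 22 down [159, 159, 156, 107, 53, 30, 19, 16, 18, 21, 21, 21, 21, 20, 23, 30, 44, 54, 59, 54, 51, 80, 135, 159, 159, 159, 159, 159, 159, 159, 159, 159, 159, 159]
left 22 up [207, 189, 146, 76, 31, 26, 27, 28, 29, 31, 27, 25, 17, 14, 23, 38, 55, 60, 59, 56, 50, 76, 133, 184, 206, 207, 206, 207, 209, 211, 213, 212, 213, 214]
left 24 down [159, 159, 156, 104, 49, 26, 20, 21, 18, 19, 21, 21, 22, 21, 20, 26, 38, 51, 60, 57, 52, 69, 120, 158, 159, 159, 159, 159, 159, 159, 159, 159, 159, 159]
left 24 up [205, 178, 119, 57, 27, 28, 26, 28, 29, 33, 31, 26, 23, 17, 20, 25, 39, 50, 57, 57, 51, 69, 118, 174, 201, 208, 208, 207, 206, 210, 213, 213, 212, 214]
left 26 down [159, 159, 159, 131, 70, 33, 21, 18, 20, 20, 19, 20, 21, 21, 18, 25, 35, 46, 46, 42, 38, 52, 96, 144, 159, 159, 159, 159, 159, 159, 159, 159, 159, 159]
left 26 up [207, 190, 142, 73, 30, 28, 28, 30, 31, 28, 31, 30, 23, 17, 18, 25, 36, 47, 45, 44, 39, 50, 93, 143, 182, 202, 207, 207, 207, 208, 210, 213, 214, 213]
[... 242 characters left out ...]
27, 29, 29, 29, 30, 29, 26, 18, 13, 19, 37, 58, 68, 68, 59, 50, 65]
right 54 down [51, 43, 39, 36, 36, 36, 36, 34, 31, 26, 22, 20, 23, 42, 65, 73, 59, 40, 28, 27, 25, 27, 29, 28, 29, 30, 28, 35, 53, 67, 70, 64, 56, 67]
right 54 up [66, 67, 65, 63, 79, 124, 176, 203, 209, 207, 208, 209, 200, 170, 104, 45, 26, 25, 28, 27, 28, 27, 28, 28, 24, 19, 23, 33, 53, 67, 70, 63, 55, 66]
right 57 down [101, 99, 95, 87, 75, 63, 58, 56, 52, 43, 40, 48, 80, 135, 158, 153, 113, 71, 49, 36, 30, 27, 28, 26, 27, 31, 40, 55, 67, 71, 70, 65, 70, 106]
right 57 up [127, 140, 162, 182, 196, 204, 206, 208, 209, 209, 207, 208, 209, 202, 180, 129, 70, 36, 26, 29, 28, 25, 28, 26, 22, 24, 38, 54, 65, 69, 69, 65, 68, 103]
```

Run:
```python
from h import *
print(arm.get_time_s()); arm.finish_job()
```

```text
29.65
the job is handed in; nothing more can be done
```

I closed the hood, pressed both reset buttons together and released them, and handed the job in at 29.65 s, well under 53 s. Nothing I measured contradicts that, but no verdict is reported back.

- **Hood:** I pushed it with the shut fingers until it stopped. A second push with a 25 N limit stopped at the same place. The wall is now at about y = 149 mm, which is about -51 mm along the rotary axis.
- **Reset pair:** The jaws open too wide and shut too narrow for buttons 60 mm apart. I closed them diagonally on the rib, which put one fingertip on each cap.
    - **First try:** it stuck on rib friction before pressing the buttons, so I reopened, closed lower and pressed again.
    - **Held:** both stayed against a hard stop for more than 4 s, with up to about 85 N on the wrist, under the 120 N limit. The last 2.5 s were without any movement.
    - **Checked:** side-camera brightness profiles show both caps about 3 px lower while pressed, which matches 8 mm. Both are back up after release.
- **Left alone:** I kept clear of the small single button. The brass slug, steel block and chuck key were found within about 10 mm of where they started, which is about how much the detections scatter.

**Weaker checks:**
- A wrist-image fit of the left cap's height was poor (about 77 mm, residual 2 mm), so I relied on the force and side-camera evidence.
- In the last round the scene camera missed the hood point and the slug.
- The wrist camera placed the left reset cap on the rotary axis, a false detection I ignored.
- I had used all 12 picture views, so the final state was checked by numbers only.

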